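# Turn hollow-backed tiles over the step, check the fixing boss and sort them

## Robot

A 6-joint arm with a two-finger parallel gripper is mounted at the origin on the work surface; the furniture and walls round the work are solid. World frame = base frame: x ahead of the robot, y to its left, z up, the work surface at z = 0. Lengths are in m, angles in rad, forces in N, time in s.
With the tool pointing down it reaches from about 0.3 to 0.75 m from the base axis. Payload 8.5 kg.
Tool frame: the origin (TCP) lies at the very end of the fingers, on their centre line; the grasp point (between the pads) lies 19 mm behind it; z points along the fingers, y is the line along which they close (so a half turn about z gives the same grasp; the last joint's range is limited). The gripper opens to 88 mm and grips with 3 to 60 N. Pads are 18 mm wide; open, the fingers measure 123 mm over their backs; the gripper's body (75 mm by 187 mm) begins 45 mm behind the grasp point.
Start: joints at [1.044, 0.381, 1.297, -0, 1.464, -0.215], TCP at [0.169, 0.523, 0.239] pointing down, gripper open.
Joint ranges: [-3.11, 3.11], [-0.89, 2.33], [0.22, 2.48], [-1.42, 4.56], [0.17, 2.85], [-2.88, 2.88]. Speed limits (rad/s): [2.39, 2.39, 3.14, 3.14, 3.14, 3.14].

## Interface

Orientations are given as a unit quaternion [w, x, y, z].
In Python, from rig import arm gives the robot as it stands. Calls block until the motion is done:
- arm.movep(position, orientation): joint-space move of the TCP to a pose.
- arm.move_linear(position, max_speed=0.15, orientation=None, stop_force=None): straight line of the TCP; orientation=None keeps the orientation; max_speed is the mean speed in m/s. With stop_force (N) it stops when the force on the tool has changed by that much, and returns True; else False.
- arm.goto_joints(angles): joint-space move.
- arm.move_gripper(opening): finger opening in m; the grip force is fixed at half the most; returns when the fingers have stopped.
- arm.dwell(seconds).
- arm.solve_ik(position, orientation): joint angles nearest the present ones, or None.
- arm.get_state(): the state.
- arm.capture(name): name is "scene" or "side" or "wrist"; returns a dict with "image" (420x560x3 uint8, red, green, blue), "vfov" (degrees; the focal length in pixels is half the picture's height over the tangent of half this angle, whatever the lens; pixels are square), "cx", "cy" (the principal point, pixels), "R" (3x3) and "t" (3): a world point X has camera coordinates R X + t. Camera axes: x right, y down, z forward; pixel columns grow to the right and rows downward; lengths in m; the calibration is good to about 2 mm. A picture is of the moment at which its call begins. There is no depth.
A pose or a line that the arm cannot do raises arm.IKError and nothing moves.
- arm.finish_job(): hands the job in; it is judged then, once.
Trained networks look in the newest picture that a camera, given by its name, has taken for a name from the list of things; names that differ only in an ending like _2 or _b are one class to them, and where a whole thing is asked for, a point or a joint stands for the part that bears it (a point fixed in the world has none). Each returns a list of dicts, best first, with "confidence" (0 to 1); they miss things now and then, are a little off and sometimes report something else, mostly with a low value. They report only what shows in the picture. A call takes as long as a camera call.
- arm.find_in(camera, name): "location" ([x, y, z] in m, in the coordinates of the camera as it stood for that picture, good to about 4 mm: the middle of the surface that is visible of it).
- arm.trace(camera, name): "mask" (420x560 bool, what is visible of it).
- arm.place_of(camera, name): "location" ([x, y, z] in m, in the coordinates of the camera as it stood for that picture, good to about 4 mm: a listed point, or the origin of a listed thing).
The state is a dict: "time_s": time; "joint_pos": joint angles; "joint_velocities": joint speeds; "joint_torque": joint torques, N m; "tool_pos": TCP position; "eef_rot": TCP orientation; "wrist_force": force on the tool from outside, world axes, zero at the start; "ft_torque": the same for the moment, N m; "opening": finger opening in m; "gripper_force": force on a finger pad.
Only numpy, scipy, OpenCV 4.12 (cv2) and the standard library are available. Lean on these libraries where they do the work, as an engineer would, in place of code of your own. Each camera call takes 0.05 s, during which the arm holds its last target. There are 200 camera calls.

## Task

Two glazed wall tiles lie face up on the padded turning step, too broad to grip: one at a time, push each over the step's far edge so that it tumbles on to its side on the lower pad and stands there by itself with its hollow back showing, then move it on before turning the next. Stand the tile that still has its round fixing boss inside on its side in the free slot of the grey foam rack, fully down next to the tile already there, and stand the one whose boss has broken away on its side in the white tray. Never let a tile go over on to its glazed face, and do not disturb the stored tile or the things round about.

Things in the scene. Friction and masses are not known exactly. Their poses are not given: they have to be found in the camera images.
- turning_step: fixed plywood step, 280 mm wide (y), with firm dark foam pads. Origin: on the table under the middle of the platform's far edge; x points away from the robot over the step, z up. Platform from x = -170 to 0 mm, top 66 mm above the table; lower pad from x = 0 to 123 mm, top 24 mm above it: the step is 42 mm high
- step_edge (a point): middle of the platform's far edge, on its top; axes as the step's. A tile pushed slowly (20 to 100 mm/s) and squarely along x from low behind tips when its middle passes the edge; it may lean there until its risen rear edge is pushed on, up to about the platform's edge or 30 mm past it, and drops on to its leading side. Faster pushes can slide it down flat
- landing (a point): on the lower pad, 80 mm beyond the edge: a tumbled tile stands with its middle about here (within 40 mm along x), 95 mm high and 66 mm thick along x, its hollow back towards the robot
- tile_sound: hollow-backed clay wall tile, 95 x 95 mm, 66 mm thick, 0.45 to 0.8 kg; glazed white face with blue pattern, side walls 14 mm thick round a 57 mm deep open back. Origin: centre of the open underside; z out of the glazed face (up at the start). It has a round clay boss 34 mm across inside the back, ending 4 mm below the rim: the sound one
- tile_broken: hollow-backed clay wall tile, 95 x 95 mm, 66 mm thick, 0.45 to 0.8 kg; glazed white face with blue pattern, side walls 14 mm thick round a 57 mm deep open back. Origin: centre of the open underside; z out of the glazed face (up at the start). Its boss is gone, leaving a pale scar in the cavity: the broken one. From above both look alike; which is left or right varies
- tile_sound_mid (a point): centre of the sound tile's 95 x 95 x 66 mm envelope; axes as the tile's
- tile_broken_mid (a point): centre of the broken tile's 95 x 95 x 66 mm envelope; axes as the tile's
- foam_rack: fixed dark foam rack, 222 (x) x 104 mm (y); two channels 74 mm wide, 45 mm deep run along y, open at both ends, centred at x = -54 and +54 mm. Channel floors 20 mm, wall tops 65 mm above the table. Origin: on the table under its middle. The -x channel (nearer the robot) holds the stored tile, the +x one is free. Rack and tray may swap sides of the step
- rack_free_slot (a point): middle of the floor of the free channel, 20 mm above the table; x across the channel, y along it
- tile_stored: a tile of the same kind, already checked, standing on its side in the rack's near channel, 95 mm high; loose, to be left alone
- repair_tray: fixed white plastic tray, 146 x 146 mm over its rim, 43 mm high, lined with dark foam; inside 130 x 130 mm. Origin: on the table under its middle
- tray_floor (a point): middle of the tray's padded floor, 10 mm above the table; axes as the tray's
- beaker: tall clear glass beaker, about 95 mm across and 141 mm high, standing on the table; bystander. Origin: centre of its underside
- grey_tub: grey plastic tub with lid, 70 mm across, 80 mm high; bystander. Origin: centre of its underside
- loupe: red folding pocket loupe, 36 x 52 x 14 mm, lying on the pink towel; bystander. Origin: centre of its underside
- amber_bottle: brown glass bottle with black cap, 70 mm across, 142 mm high; bystander. Origin: centre of its underside

How it is judged:
On the way, in this order (a step that is already met when the one before it is completed fails the run):
1. a first tile has been tumbled: it stands by itself on its side on the lower pad (((angle between tile_sound's own z axis and vertical between 1.421 and 1.721 rad and x of tile_sound_mid in the frame of turning_step between 0.03 and 0.13 m and y of tile_sound_mid in the frame of turning_step between -0.13 and 0.13 m and z of tile_sound_mid in the frame of turning_step between 0.0655 and 0.0775 m and linear speed of tile_sound below 0.02 m/s and contact force between tile_sound and the fingers below 0.2 N) or (angle between tile_broken's own z axis and vertical between 1.421 and 1.721 rad and x of tile_broken_mid in the frame of turning_step between 0.03 and 0.13 m and y of tile_broken_mid in the frame of turning_step between -0.13 and 0.13 m and z of tile_broken_mid in the frame of turning_step between 0.0655 and 0.0775 m and linear speed of tile_broken below 0.02 m/s and contact force between tile_broken and the fingers below 0.2 N))), for 0.2 s.
2. that tile stands where it belongs: the sound one in the free slot of the rack, or the broken one in the tray (((angle between tile_sound's own z axis and vertical between 1.471 and 1.671 rad and x of tile_sound_mid in the frame of rack_free_slot between -0.008 and 0.008 m and y of tile_sound_mid in the frame of rack_free_slot between -0.025 and 0.025 m and z of tile_sound_mid in the frame of rack_free_slot between 0.0425 and 0.0525 m and linear speed of tile_sound below 0.02 m/s and contact force between tile_sound and the fingers below 0.2 N) or (angle between tile_broken's own z axis and vertical between 1.451 and 1.691 rad and x of tile_broken_mid in the frame of tray_floor between -0.04 and 0.04 m and y of tile_broken_mid in the frame of tray_floor between -0.04 and 0.04 m and z of tile_broken_mid in the frame of tray_floor between 0.0425 and 0.0525 m and linear speed of tile_broken below 0.02 m/s and contact force between tile_broken and the fingers below 0.2 N))), for 0.2 s.
3. with the first in its place, the other tile has been tumbled and stands by itself on its side on the lower pad ((((angle between tile_sound's own z axis and vertical between 1.471 and 1.671 rad and x of tile_sound_mid in the frame of rack_free_slot between -0.008 and 0.008 m and y of tile_sound_mid in the frame of rack_free_slot between -0.025 and 0.025 m and z of tile_sound_mid in the frame of rack_free_slot between 0.0425 and 0.0525 m and linear speed of tile_sound below 0.02 m/s and contact force between tile_sound and the fingers below 0.2 N) and (angle between tile_broken's own z axis and vertical between 1.421 and 1.721 rad and x of tile_broken_mid in the frame of turning_step between 0.03 and 0.13 m and y of tile_broken_mid in the frame of turning_step between -0.13 and 0.13 m and z of tile_broken_mid in the frame of turning_step between 0.0655 and 0.0775 m and linear speed of tile_broken below 0.02 m/s and contact force between tile_broken and the fingers below 0.2 N)) or ((angle between tile_broken's own z axis and vertical between 1.451 and 1.691 rad and x of tile_broken_mid in the frame of tray_floor between -0.04 and 0.04 m and y of tile_broken_mid in the frame of tray_floor between -0.04 and 0.04 m and z of tile_broken_mid in the frame of tray_floor between 0.0425 and 0.0525 m and linear speed of tile_broken below 0.02 m/s and contact force between tile_broken and the fingers below 0.2 N) and (angle between tile_sound's own z axis and vertical between 1.421 and 1.721 rad and x of tile_sound_mid in the frame of turning_step between 0.03 and 0.13 m and y of tile_sound_mid in the frame of turning_step between -0.13 and 0.13 m and z of tile_sound_mid in the frame of turning_step between 0.0655 and 0.0775 m and linear speed of tile_sound below 0.02 m/s and contact force between tile_sound and the fingers below 0.2 N)))), for 0.2 s.
At the end, for the whole second after the job is handed in: Sound tile on its side (0.1 rad) on the floor of the free slot: centre within 5 mm in height, 8 mm across, 25 mm along. Broken tile on its side (0.12 rad) on the tray's floor: 5 mm in height, within 40 mm of its middle each way. Both let go and at rest (angle between tile_sound's own z axis and vertical between 1.471 and 1.671 rad and x of tile_sound_mid in the frame of rack_free_slot between -0.008 and 0.008 m and y of tile_sound_mid in the frame of rack_free_slot between -0.025 and 0.025 m and z of tile_sound_mid in the frame of rack_free_slot between 0.0425 and 0.0525 m and linear speed of each of tile_sound, tile_broken below 0.02 m/s and contact force between each of tile_sound, tile_broken and the fingers below 0.2 N and angle between tile_broken's own z axis and vertical between 1.451 and 1.691 rad and x of tile_broken_mid in the frame of tray_floor between -0.04 and 0.04 m and y of tile_broken_mid in the frame of tray_floor between -0.04 and 0.04 m and z of tile_broken_mid in the frame of tray_floor between 0.0425 and 0.0525 m); the robot touches nothing.
It fails at once if a tile goes over on to its glazed face (angle between any of tile_sound, tile_broken, tile_stored's own z axis and vertical above 2.3 rad).
It fails at once if the stored tile is shifted by more than 12 mm (distance of tile_stored from where it was at the start of the episode above 0.012 m).
It fails at once if a bystander is shifted by more than 25 mm or knocked over (distance of any of beaker, grey_tub, loupe, amber_bottle from where it was at the start of the episode above 0.025 m or angle between any of beaker, grey_tub, loupe, amber_bottle's own z axis and vertical above 0.4 rad).
It also fails if it takes over 72 s, if anything falls off the work surface, if the arm or the gripper's body presses on something with over 40 N, if the wrist force passes 120 N, or if a joint passes its speed limit or range.

## Working session

There is one attempt and no reset: what is moved stays moved. The work goes in short steps, each a Python script; the robot and the scene stay as the last script left them, time stands still between calls to the robot, and variables do not carry over. Pictures are saved under pics/ and viewed, at most 10 in all, crops included, and the job is handed in when it is done.

```bash
mkdir -p pics
cat > h.py <<'E'
from rig import arm
import numpy as np, cv2
def world(c,p): return c["R"].T@(np.array(p)-c["t"])
def cap(n): return arm.capture(n)
def save(c,f): cv2.imwrite("pics/"+f,cv2.cvtColor(c["image"],cv2.COLOR_RGB2BGR))
def places(cam,names,fn="place_of"):
    c=cap(cam)
    for n in names:
        for r in getattr(arm,fn)(cam,n)[:2]: print(cam,n,round(r["confidence"],2),world(c,r["location"]).round(4))
    return c
E
python3 - <<'E'
from h import *
N="turning_step step_edge landing tile_sound tile_broken tile_stored foam_rack rack_free_slot repair_tray tray_floor beaker grey_tub loupe amber_bottle".split()
a=places("scene",N); b=places("side",N)
im=np.vstack([a["image"],b["image"]]); im=cv2.resize(im,None,fx=.71,fy=.71)
cv2.imwrite("pics/a.png",im[:,:,::-1])
for c in (a,b): print("cam",world(c,[0,0,0]).round(3),c["R"][2].round(2))
print(arm.get_state())
E
```

```text
scene turning_step 0.94 [5.964e-01 1.222e-01 5.000e-04]
scene step_edge 0.76 [0.5914 0.121  0.0685]
scene landing 0.98 [0.674  0.1202 0.0238]
scene landing 0.39 [ 0.3961 -0.3311  0.0066]
scene tile_sound 0.94 [0.5004 0.0488 0.0662]
scene tile_sound 0.53 [ 0.4072 -0.1763 -0.0016]
scene tile_broken 0.72 [0.4954 0.1878 0.0695]
scene tile_stored 0.94 [ 0.3883 -0.1732  0.0682]
scene tile_stored 0.27 [0.5908 0.1212 0.0706]
scene foam_rack 0.96 [ 0.408  -0.1783 -0.0023]
scene foam_rack 0.66 [ 0.4619 -0.1845  0.0245]
scene rack_free_slot 0.83 [ 0.4608 -0.182   0.0229]
scene repair_tray 0.85 [0.4997 0.3828 0.0008]
scene tray_floor 0.84 [0.5009 0.3874 0.007 ]
scene beaker 0.65 [0.7014 0.3664 0.0051]
scene grey_tub 0.88 [ 0.3539  0.2534 -0.0011]
scene loupe 0.64 [ 0.3914 -0.3307  0.0097]
scene amber_bottle 0.74 [ 6.304e-01 -1.327e-01 -6.000e-04]
scene amber_bottle 0.36 [0.5919 0.1188 0.0706]
side turning_step 0.92 [ 0.5922  0.1195 -0.0034]
side step_edge 0.65 [0.5943 0.1245 0.0687]
side landing 0.67 [0.6752 0.1202 0.026 ]
side landing 0.38 [ 0.6971  0.3639 -0.0013]
side tile_sound 0.65 [0.495  
[... 660 characters left out ...]
'joint_pos': array([ 1.04371022e+00,  3.80615501e-01,  1.29739183e+00, -6.35100824e-06,
        1.46362782e+00, -2.15318998e-01]), 'joint_velocities': array([-0.00030354, -0.00014968,  0.00043377, -0.00152604, -0.00048946,
       -0.00056497]), 'joint_torque': array([-2.36759788e-04, -4.37795484e+01, -2.24731475e+01,  7.13812304e-02,
        3.13835114e-02, -1.74809106e-06]), 'tool_pos': array([0.16871089, 0.52346388, 0.23874283]), 'eef_rot': array([-4.76622371e-06,  1.55252667e-01,  9.87874794e-01, -2.09487795e-05]), 'wrist_force': array([ 0.07823508,  0.50601849, -0.152318  ]), 'ft_torque': array([-0.0002951 ,  0.0236376 ,  0.04576963]), 'gripper_force': 0.0, 'opening': 0.0877293822155273}
```

View pics/a.png

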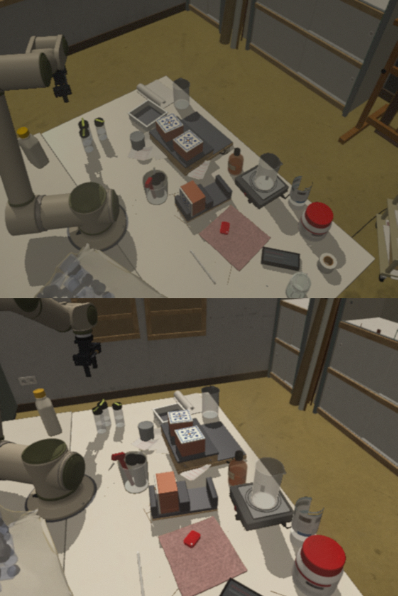

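The overview shows the step with two tiles in the middle, the tray at the far left and the rack at the right with the stored tile in its near channel. This matches the network positions. Next I take closer wrist views for the yaws.

```bash
cat >> h.py <<'E'
def q(yaw,pitch=0):
    from scipy.spatial.transform import Rotation as R
    M=R.from_euler("z",yaw).as_matrix()@np.diag([1.,-1,-1])
    M=R.from_rotvec([0,-pitch,0]).as_matrix()@M   # pitch>0: fingers point forward(+x) as well as down
    x=R.from_matrix(M).as_quat(); return [x[3],x[0],x[1],x[2]]
def plane(c,mask,z):
    "mask pixels -> world xy on plane z: minAreaRect in mm"
    K=c["image"].shape[0]/2/np.tan(np.radians(c["vfov"])/2)
    m=max(cv2.findContours(mask.astype(np.uint8),cv2.RETR_EXTERNAL,cv2.CHAIN_APPROX_NONE)[0],key=cv2.contourArea)[:,0,:].astype(float)
    d=np.c_[(m-[c["cx"],c["cy"]])/K,np.ones(len(m))]@c["R"]; o=world(c,[0,0,0])
    p=o+d*((z-o[2])/d[:,2])[:,None]
    (x,y),(w,h),a=cv2.minAreaRect((p[:,:2]*1000).astype(np.float32))
    return round(x,1),round(y,1),round(w,1),round(h,1),round(a,2)
E
python3 - <<'E'
from h import *
ims=[]
for n,x,y,things,pts in [("tray",.46,.36,[("repair_tray",.043)],["repair_tray","tray_floor"]),
  ("step",.50,.12,[("turning_step",.066),("tile_sound",.132),("tile_broken",.132)],["step_edge","landing","turning_step","tile_sound","tile_broken"]),
  ("rack",.40,-.17,[("foam_rack",.065),("tile_stored",.115)],["foam_rack","rack_free_slot","tile_stored"])]:
    arm.movep([x,y,.36],q(np.pi/2))
    c=places("wrist",pts)
    for t,z in things:
        for r in arm.trace("wrist",t)[:2]: print(t,round(r["confidence"],2),plane(c,r["mask"],z))
    ims.append(c["image"])
print(world(c,[0,0,0]),c["R"].round(2),arm.get_state()["time_s"])
im=np.zeros((600,800,3),np.uint8); 
for i,m in enumerate(ims): im[(i//2)*300:(i//2)*300+300,(i%2)*400:(i%2)*400+400]=cv2.resize(m,(400,300))
cv2.imwrite("pics/b.png",im[:,:,::-1])
E
```

```text
wrist repair_tray 0.73 [ 0.4947  0.383  -0.002 ]
wrist repair_tray 0.69 [ 0.6992  0.3735 -0.    ]
wrist tray_floor 0.9 [0.4941 0.3886 0.0047]
repair_tray 0.85 (496.4, 387.7, 145.8, 147.8, 9.29)
wrist step_edge 0.85 [0.5926 0.1187 0.0632]
wrist landing 0.8 [0.6729 0.1275 0.0213]
wrist turning_step 0.57 [0.5922 0.1185 0.0022]
wrist tile_sound 0.89 [0.4991 0.0501 0.0669]
wrist tile_broken 0.63 [0.4946 0.1902 0.066 ]
turning_step 0.74 (559.4, 122.3, 273.0, 277.4, 1.48)
tile_sound 0.7 (496.1, 58.1, 96.7, 111.9, 2.07)
tile_broken 0.56 (494.8, 189.9, 96.2, 96.1, 83.76)
wrist foam_rack 0.69 [ 0.4059 -0.1747 -0.0023]
wrist foam_rack 0.67 [ 0.3921 -0.3319  0.005 ]
wrist rack_free_slot 0.64 [ 0.4608 -0.1831  0.0153]
wrist rack_free_slot 0.16 [ 0.3904 -0.3299  0.0077]
wrist tile_stored 0.88 [ 0.3892 -0.1688  0.0639]
foam_rack 0.68 (450.4, -177.0, 106.5, 133.0, 83.86)
tile_stored 0.66 (354.0, -163.3, 101.9, 66.8, 84.53)
[ 0.40058118 -0.0857196   0.50483031] [[ 1.    0.   -0.  ]
 [ 0.   -0.95  0.32]
 [ 0.   -0.32 -0.95]] 5.9167
```

View pics/b.png

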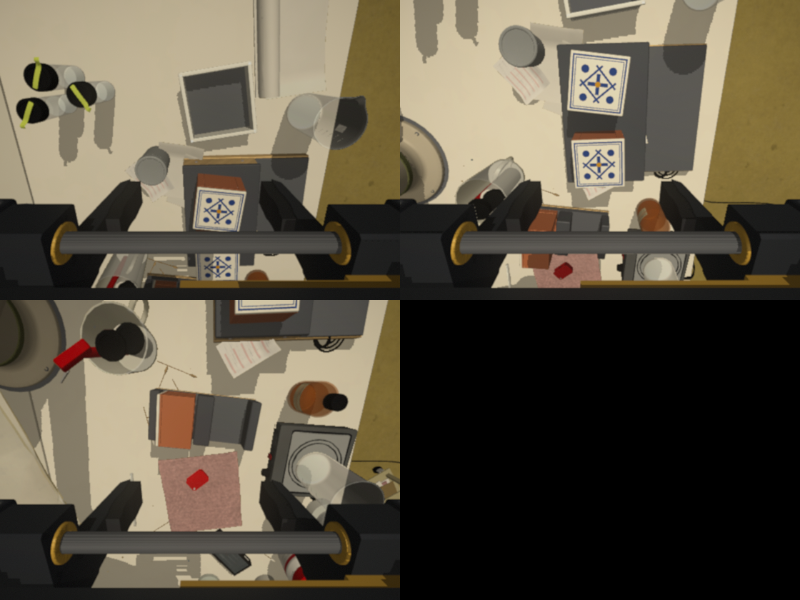

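The wrist views give the step yaw as about +1.5° and the rack yaw as about -6°. The slot is at (0.461, -0.1825) and the tray at (0.496, 0.387). I push the right tile first.

```bash
cat >> h.py <<'E'
D=np.array([np.cos(.026),np.sin(.026),0]); E0=np.array([.593,.121,0]); L=np.array([-D[1],D[0],0])
def st(x,y,z): return E0+D*x+L*y+[0,0,z]
def push(y,x0,x1,first=True):
    o=q(np.pi+.026,np.radians(25))
    if first:
        arm.move_gripper(.05)
        arm.movep(st(x0,y,.22),o); arm.move_linear(st(x0,y,.079),.15)
    r=arm.move_linear(st(x1,y,.079),.05,stop_force=25); s=arm.get_state()
    print(r,s["tool_pos"].round(4),s["wrist_force"].round(1),s["time_s"])
E
python3 - <<'E'
from h import *
push(-.0745,-.168,-.012)
arm.dwell(.5)
c=places("side",["tile_sound","tile_broken"]); d=cap("scene")
def crop(c):
    K=210/np.tan(np.radians(c["vfov"])/2);p=c["R"]@[.62,.06,.08]+c["t"];u=int(p[0]/p[2]*K+c["cx"]);v=int(p[1]/p[2]*K+c["cy"])
    return cv2.resize(c["image"][max(v-75,0):v+75,max(u-75,0):u+75],(400,400))
cv2.imwrite("pics/c.png",np.hstack([crop(c),crop(d)])[:,:,::-1])
E
```

```text
False [0.5829 0.0462 0.079 ] [-0.4  0.6 -0.2] 12.1167
side tile_sound 0.78 [0.6156 0.0516 0.0596]
side tile_broken 0.87 [0.4939 0.1887 0.0623]
```

View pics/c.png

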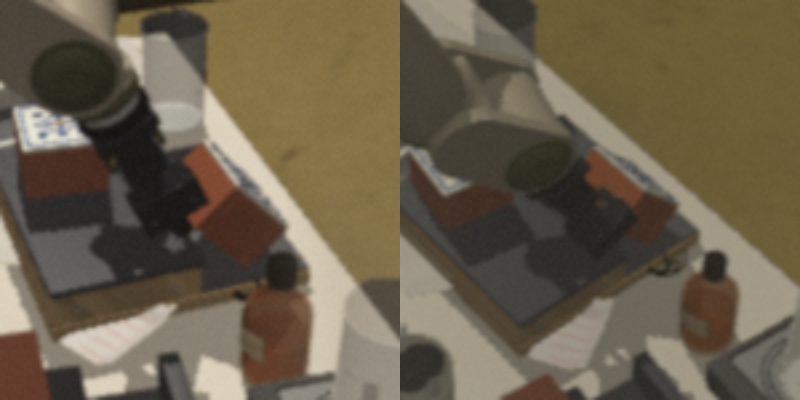

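The picture shows the tile leaning at about 45° over the edge, with its lower edge on the pad (left panel, about 240,220). I push on.

```bash
cat > look.py <<'E'
from h import *
def look(names,y,f=None):
    o=q(np.pi/2); 
    arm.movep([.50,y,.30],o)   # tool retreated; wrist cam looks +y-wise from -y side offset
    c=places("wrist",names); return c
def crop(c,P,h=75):
    K=210/np.tan(np.radians(c["vfov"])/2);p=c["R"]@np.array(P)+c["t"];u=int(p[0]/p[2]*K+c["cx"]);v=int(p[1]/p[2]*K+c["cy"])
    u=min(max(u,h),560-h);v=min(max(v,h),420-h)
    return cv2.resize(c["image"][v-h:v+h,u-h:u+h],(400,400))
E
python3 - <<'E'
from look import *
push(-.0745,0,.018,False)
arm.dwell(.4)
c=places("side",["tile_sound","tile_broken"])
a=arm.get_state()["tool_pos"]; arm.move_linear(a+[-.08,0,.0],.15); arm.move_linear(a+[-.13,0,.2],.3)
d=places("scene",["tile_sound_mid","tile_broken_mid","tile_sound","tile_broken"])
c=places("side",["tile_sound_mid","tile_broken_mid"])
for n in("tile_sound","tile_broken"):
  for r in arm.trace("scene",n)[:2]: print(n,r["confidence"],r["mask"].sum())
P=[.67,.05,.07]
cv2.imwrite("pics/d.png",np.hstack([crop(c,P),crop(d,P,50)])[:,:,::-1]); print(arm.get_state()["time_s"])
E
```

```text
False [0.6127 0.0471 0.0788] [-1.2  0.2 -0. ] 13.5667
side tile_sound 0.83 [0.649  0.0525 0.0706]
side tile_broken 0.6 [0.492  0.1892 0.0653]
scene tile_sound_mid 0.85 [0.6824 0.0488 0.0695]
scene tile_sound_mid 0.24 [0.3562 0.2526 0.001 ]
scene tile_broken_mid 0.96 [0.497  0.1884 0.1028]
scene tile_broken_mid 0.23 [ 0.4623 -0.1821  0.0264]
scene tile_broken 0.95 [0.499  0.1886 0.0701]
side tile_sound_mid 0.95 [0.6821 0.0535 0.077 ]
side tile_broken_mid 0.59 [0.4939 0.1883 0.1004]
side tile_broken_mid 0.18 [0.6844 0.0489 0.0738]
tile_sound 0.68 1038
tile_sound 0.58 1041
tile_broken 0.75 1081
16.1333
```

View pics/d.png

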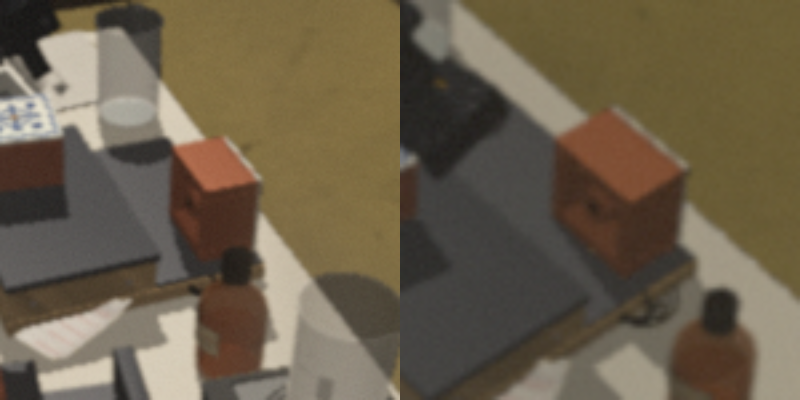

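The tile stands at about (0.682, 0.051) with its back to the robot. There seems to be a boss, but a closer look at the cavity should settle it.

```bash
cat >> look.py <<'E'
def cavity(y,f,names=("tile_sound_mid","tile_broken_mid")):
    arm.movep([.58,y,.24],q(np.pi+.026,np.radians(30)))
    c=places("wrist",names); cv2.imwrite(f,c["image"][::-1,::-1,::-1]); print(arm.get_state()["time_s"])
E
python3 -c "
from look import *
cavity(.05,'pics/e.png')"
```

```text
wrist tile_sound_mid 0.72 [0.6821 0.0543 0.0687]
wrist tile_broken_mid 0.63 [0.4967 0.192  0.0944]
16.775
```

View pics/e.png

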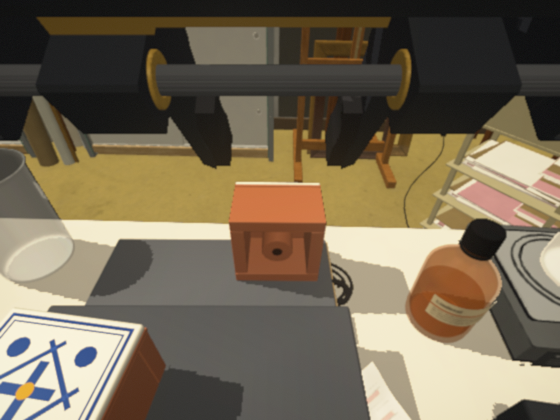

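The boss is clearly there, at pixel (277,247), so this is the sound tile and it goes in the rack.

```bash
cat >> h.py <<'E'
def show(m): 
    s=arm.get_state(); print(m,s["tool_pos"].round(4),s["wrist_force"].round(1),round(s["opening"],4),round(s["gripper_force"],1),s["time_s"])
def grasp(x,y):
    o=q(np.pi/2+.026)
    arm.movep([x,y,.20],o); arm.move_gripper(.088)
    print(arm.move_linear([x,y,.091],.12,stop_force=15)); arm.move_gripper(.05); show("gripped")
    arm.move_linear([x,y,.27],.2); show("lifted")
E
python3 - <<'E'
from look import *
grasp(.682,.052)
o=q(np.pi/2-.105)
arm.movep([.4605,-.1826,.24],o); show("over")
arm.move_linear([.4605,-.1826,.145],.15)
r=arm.move_linear([.4605,-.1826,.089],.04,stop_force=8); show(r)
d=cap("side"); P=[.44,-.18,.07]
cv2.imwrite("pics/f.png",np.hstack([crop(d,P),crop(cap("scene"),P,60)])[:,:,::-1])
E
```

```text
False
gripped [0.683  0.052  0.0918] [ 4.9 -0.1  2.9] 0.0662 30.0 20.4917
lifted [0.6814 0.052  0.2679] [ 0.1 -0.3 -5.9] 0.0656 30.0 21.5333
over [ 0.4613 -0.1824  0.2401] [ 0.2 -0.3 -6.4] 0.0652 30.0 22.7667
False [ 0.4606 -0.1827  0.0892] [-0.5  0.3 -7.5] 0.0657 30.0 25.1
```

View pics/f.png

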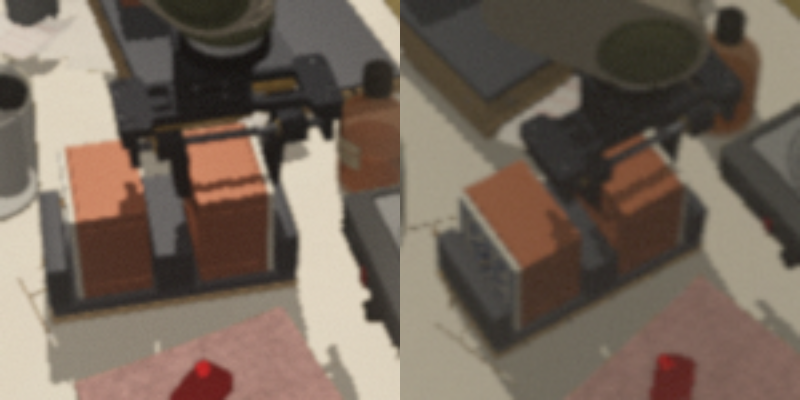

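The tile is in the slot, just above the floor. I seat it, release it, and push the second tile.

Run:
```python
from look import *
r=arm.move_linear([.4605,-.1826,.083],.03,stop_force=5); show(r)
arm.move_gripper(.078)
arm.move_linear([.4605,-.1826,.145],.1); arm.move_linear([.4605,-.1826,.27],.3); show("up")
arm.dwell(.2)
c=places("side",["tile_sound_mid","tile_stored"]); places("scene",["tile_sound_mid","tile_stored","rack_free_slot"])
push(.0705,-.170,.002)
arm.dwell(.3)
d=places("side",["tile_broken","tile_broken_mid"])
cv2.imwrite("pics/g.png",np.hstack([crop(c,[.44,-.18,.07]),crop(d,[.65,.19,.07])])[:,:,::-1])
show("")
```

```text
True [ 0.4613 -0.1831  0.0869] [0.5 0.1 3.3] 0.0654 30.0 25.4083
up [ 0.4603 -0.1825  0.2692] [ 0.1 -0.6 -0.4] 0.0781 0.0 27.1083
side tile_sound_mid 0.76 [ 0.4604 -0.1851  0.0725]
side tile_stored 0.62 [ 0.3864 -0.1748  0.0657]
scene tile_sound_mid 0.67 [ 0.4614 -0.1873  0.0645]
scene tile_stored 0.68 [ 0.3877 -0.1712  0.0669]
scene rack_free_slot 0.68 [ 0.4595 -0.182   0.0257]
False [0.5922 0.1915 0.0785] [-7.  -1.3  4.2] 34.325
side tile_broken 0.63 [0.639  0.1983 0.0481]
side tile_broken_mid 0.8 [0.6578 0.1992 0.0826]
 [0.5923 0.1915 0.0786] [-7.9  0.4  4.7] 0.05 4.4 34.775
```

View pics/g.png

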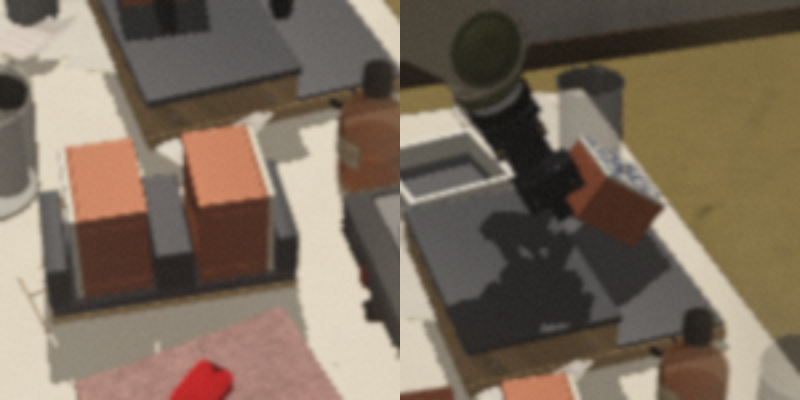

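The sound tile is seated in the rack. The second tile leans at about 45° against the fingers, so I push on.

Run:
```python
from look import *
push(.0705,0,.022,False)
arm.dwell(.3)
c=places("side",["tile_broken_mid"])
show("")
cv2.imwrite("pics/h.png",np.hstack([crop(c,[.65,.19,.07]),crop(cap("scene"),[.65,.19,.07],60)])[:,:,::-1])
```

```text
False [0.6128 0.1921 0.0786] [-4.4  0.4  1.5] 35.325
side tile_broken_mid 0.82 [0.6771 0.1989 0.0814]
 [0.6132 0.192  0.079 ] [-3.5  0.   1.4] 0.0499 1.8 35.725
```

View pics/h.png

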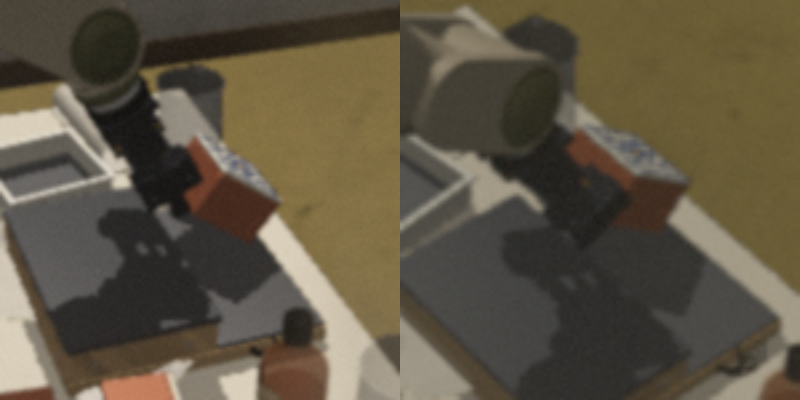

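The tile has slid along with the fingers and still leans on them. Before acting I fit its pose numerically from the masks.

```bash
cat > fit.py <<'E'
from h import *
from scipy.optimize import minimize
from scipy.spatial.transform import Rotation as R
B=np.array([[a,b,c] for a in(-.0475,.0475) for b in(-.0475,.0475) for c in(-.033,.033)])
def fit(x0,cams=("side","scene"),name="tile_broken",n=1):
    obs=[]
    for k in cams:
        c=arm.capture(k); r=arm.trace(k,name)
        p=[(world(c,i["location"]).round(4).tolist(),round(i["confidence"],2)) for nn in(name,name+"_mid") for i in arm.place_of(k,nn)[:1]]
        print(k,p,[(round(i["confidence"],2),int(i["mask"].sum())) for i in r[:2]])
        if r: obs.append((c,r[0]["mask"]))
    def hull(c,v):
        P=R.from_euler("zy",[v[4],v[3]]).apply(B)+[v[0],v[1],v[2]]
        K=210/np.tan(np.radians(c["vfov"])/2); p=P@c["R"].T+c["t"]
        uv=p[:,:2]/p[:,2:]*K+[c["cx"],c["cy"]]
        m=np.zeros((420*4,560*4),np.uint8); cv2.fillConvexPoly(m,cv2.convexHull((uv*4).astype(np.int32)),1)
        return cv2.resize(m.astype(np.float32),(560,420),interpolation=cv2.INTER_AREA)
    def cost(v):
        s=0
        for c,m in obs:
            h=hull(c,v); m=m.astype(np.float32)
            s+=(m*(1-h)).sum()*2+((1-m)*h).sum()*.7
        return s+ 3e4*max(0,.0)  
    best=None
    for t in x0[3]:
        v0=np.array([x0[0],x0[1],x0[2],t,x0[4]])
        S=np.vstack([v0]+[v0+np.eye(5)[i]*[.012,.012,.012,.25,.12][i] for i in range(5)])
        r=minimize(cost,v0,method="Nelder-Mead",options=dict(initial_simplex=S,maxiter=400))
        print("start",t,r.x.round(4),"theta deg",np.degrees(r.x[3]).round(1),round(r.fun))
        if best is None or r.fun<best.fun: best=r
    v=best.x; rot=R.from_euler("zy",[v[4],v[3]])
    for nm,l in(("lead-bottom",[.0475,0,-.033]),("rear-bottom",[-.0475,0,-.033]),("rear-top",[-.0475,0,.033]),("lead-top",[.0475,0,.033])): print(nm,(rot.apply(l)+v[:3]).round(4))
    return v
E
python3 -c "
from fit import *
fit([.677,.197,.081,[.4,.7,1.0],.026])"
```

```text
side [([0.6581, 0.1979, 0.0506], 0.59), ([0.676, 0.2021, 0.0816], 0.86)] [(0.95, 828), (0.6, 5957)]
scene [([0.6295, -0.1336, 0.0011], 0.62), ([0.6799, 0.2002, 0.0808], 0.89)] [(0.86, 627)]
start 0.4 [ 0.6847  0.1979  0.0768  0.6687 -0.007 ] theta deg 38.3 357
start 0.7 [0.6818 0.1941 0.081  0.6833 0.0722] theta deg 39.1 361
start 1.0 [ 0.6862  0.1922  0.0848  1.1641 -0.0539] theta deg 66.7 571
lead-bottom [0.7015 0.1976 0.0215]
rear-bottom [0.627  0.1983 0.0804]
rear-top [0.6679 0.1983 0.1322]
lead-top [0.7424 0.1976 0.0733]
```

```bash
cat > rec.py <<'E'
from fit import *
def tcp(th,p,s,C=(.699,.024),r=.081):
    th,p=np.radians([th,p]); I=np.array(C)+r*np.array([-np.cos(th),np.sin(th)])
    t=I-.009*np.array([np.cos(p),np.sin(p)])+s*np.array([np.sin(p),-np.cos(p)])
    return [t[0],.198,t[1]], q(np.pi+.026,p)
E
python3 - <<'E'
from rec import *
W=[tcp(40,40,.008,r=.095),tcp(44,50,.006,r=.088),tcp(48,60,.018)]
for p,o in W: print(np.round(p,4),arm.solve_ik(p,o) is not None)
arm.move_gripper(.02); show("closed")
for p,o in W:
    print(arm.move_linear(p,.03,orientation=o,stop_force=15)); show("")
fit([.68,.198,.081,[.6,.85],.0])
E
```

```text
[0.6245 0.198  0.0732] True
[0.6345 0.198  0.0744] True
[0.6559 0.198  0.0674] True
closed [0.6131 0.1921 0.079 ] [-3.9  0.9  1.8] 0.0198 2.3 36.7833
False
 [0.6242 0.1976 0.0729] [-5.  -2.3  2.4] 0.02 2.7 37.8917Traceback (most recent call last):
  File "<stdin>", line 6, in <module>
rig.IKError: the arm cannot follow that straight line within its joint ranges
```

Run:
```python
from rec import *
print(arm.get_state()["joint_pos"].round(3))
for t,p,s,r in [(40,40,.008,.095),(42,45,.007,.092),(44,50,.006,.088),(46,55,.01,.084),(48,60,.018,.081)]:
    print(p,np.round(arm.solve_ik(*tcp(t,p,s,r=r)),3))
fit([.68,.198,.081,[.6,.85],.0])
```

```text
[ 0.168  0.59   1.715 -0.643  0.181 -0.832]
40 [ 0.168  0.59   1.715 -0.643  0.181 -0.833]Traceback (most recent call last):
  File "<stdin>", line 4, in <module>
    return _wrapfunc(a, 'round', decimals=decimals, out=out)
    return _wrapit(obj, method, *args, **kwds)
    result = getattr(arr, method)(*args, **kwds)
TypeError: unsupported operand type(s) for *: 'NoneType' and 'float'
```

Run:
```python
from rec import *
fit([.68,.198,.081,[.6,.85],.0]); show("")
c=cap("side"); d=cap("scene")
from look import crop
cv2.imwrite("pics/i.png",np.hstack([crop(c,[.66,.19,.07],50),crop(d,[.66,.19,.07],40)])[:,:,::-1])
```

```text
side [([0.6726, 0.2027, 0.047], 0.74), ([0.6839, 0.2043, 0.0789], 0.57)] [(0.71, 1046), (0.41, 675)]
scene [([0.6702, 0.2066, 0.0541], 0.63), ([0.6896, 0.2057, 0.0786], 0.69)] [(0.59, 798)]
start 0.6 [0.6897 0.1961 0.0808 0.563  0.0133] theta deg 32.3 204
start 0.85 [0.6893 0.1954 0.0815 0.5806 0.1083] theta deg 33.3 220
lead-bottom [0.7123 0.1967 0.0276]
rear-bottom [0.632  0.1955 0.0783]
rear-top [0.6672 0.1955 0.1341]
lead-top [0.7475 0.1967 0.0834]
 [0.6243 0.1976 0.073 ] [-5.6 -2.8  2.4] 0.0202 2.7 38.2917
```

View pics/i.png

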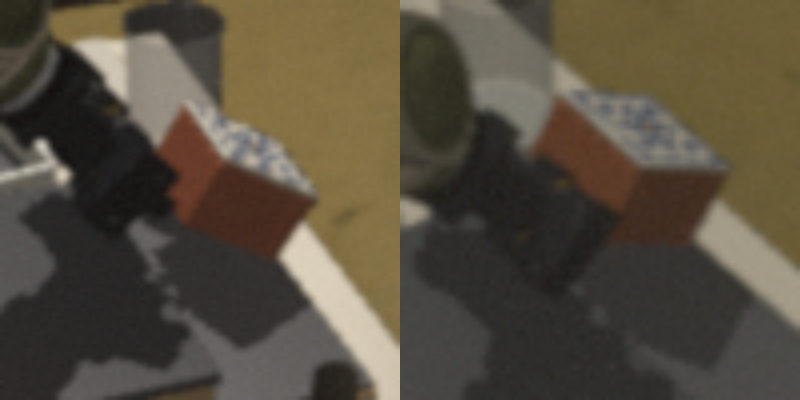

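The image shows the tile still only about 33° up, with its front bottom edge at x≈0.712, almost at the pad's end (0.716). Tipping it this way would drop it off the pad. Instead I let it settle flat, then tip it sideways towards −y, lifting it by friction from high on its +y side. There it has a whole pad width to stand on.

Run:
```python
from fit import *
a=arm.get_state()["tool_pos"]; arm.move_linear(a+[-.05,0,.025],.25); arm.move_linear(a+[-.10,0,.16],.35)
arm.movep([.58,.20,.27],q(np.pi/2)); show("")
fit([.665,.197,.057,[0.,.3],.0])
c=places("wrist",["tile_broken_mid"])
for r in arm.trace("wrist","tile_broken")[:2]: print(r["confidence"],plane(c,r["mask"],.09))
cv2.imwrite("pics/j.png",c["image"][:,:,::-1])
```

```text
[0.5798 0.1999 0.2691] [-0.6 -0.2 -0.3] 0.0199 0.0 40.875
side [([0.6579, 0.2028, 0.0244], 0.9), ([0.6605, 0.2022, 0.0574], 0.85)] [(0.83, 1061), (0.73, 1948)]
scene [([0.6656, 0.202, 0.0276], 0.62), ([0.6627, 0.2027, 0.0558], 0.91)] [(0.68, 979)]
start 0.0 [ 0.6647  0.2001  0.0566 -0.0367 -0.048 ] theta deg -2.1 99
start 0.3 [ 0.6651  0.2019  0.0551  0.0007 -0.0275] theta deg 0.0 101
lead-bottom [0.7133 0.1978 0.0254]
rear-bottom [0.6185 0.2024 0.0219]
rear-top [0.6161 0.2024 0.0878]
lead-top [0.7109 0.1978 0.0913]
wrist tile_broken_mid 0.86 [0.6623 0.2071 0.0531]
0.65 (657.8, 207.8, 98.7, 100.0, 89.16)
```

View pics/j.png

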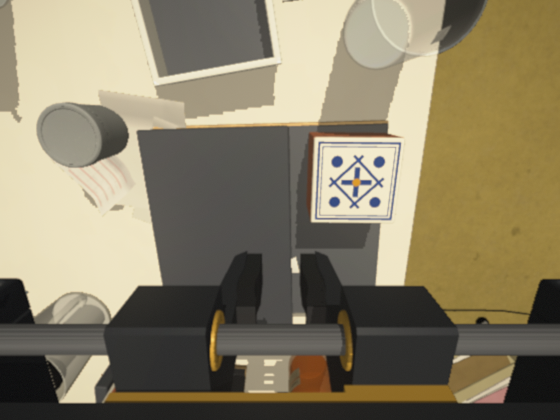

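The tile lies flat at (0.661, 0.203). I tip it towards −y along an arc, in stages.

```bash
cat > tip.py <<'E'
from h import *
def P(phi,h=.052,piv=.1555,x=.661,bias=.003):
    r=np.hypot(.095,h); a=np.arctan2(h,.095)+np.radians(phi)
    return [x,piv+r*np.cos(a)+.009-bias,.024+r*np.sin(a)]
def fity():
    c=cap("side")
    for k in("side","scene"):
        c=arm.capture(k)
        o=[world(c,arm.place_of(k,n)[0]["location"]) for n in("tile_broken","tile_broken_mid") if arm.place_of(k,n)]
        print(k,[v.round(4).tolist() for v in o], "axis deg",np.degrees(np.arctan2(np.hypot(*(o[1]-o[0])[:2]),(o[1]-o[0])[2])).round() if len(o)==2 else "")
E
python3 - <<'E'
from tip import *
o=q(np.pi/2); arm.move_gripper(.05)
arm.movep([.661,.268,.24],o); arm.move_linear([.661,.268,.076],.2)
arm.move_linear(P(0),.06)
show("contact")
for f in (6,12,18): arm.move_linear(P(f),.05); show(f)
fity()
E
```

```text
contact [0.6613 0.2559 0.0767] [ 0.6  0.5 -0.1] 0.0499 0.0 43.8583
6 [0.6611 0.2506 0.086 ] [ 1.4  3.1 -1.4] 0.0501 1.5 44.2333
12 [0.6611 0.2435 0.0949] [0.5 3.4 0.1] 0.0502 1.6 44.6083
18 [0.6611 0.2358 0.1029] [0.7 3.4 0.9] 0.0498 1.8 44.9833
side [[0.4267, -0.1794, 0.0708], [0.6576, 0.1886, 0.0703]] axis deg 90.0
scene [[0.6632, 0.1951, 0.0397], [0.6631, 0.1885, 0.069]] axis deg 13.0
```

Tilting works: it stands at about 15° and the pivot holds. I continue.

Run:
```python
from tip import *
for f in (24,30,36,42): arm.move_linear(P(f),.05); show(f)
fity()
```

```text
24 [0.6611 0.227  0.1103] [1.1 3.7 2.2] 0.0501 2.0 45.9083
30 [0.661  0.2177 0.1166] [0.  2.4 3.2] 0.0498 2.1 46.2833
36 [0.661  0.2077 0.122 ] [-0.1  3.1  3.8] 0.05 2.5 46.6583
42 [0.6611 0.197  0.1264] [-0.3  2.5  3.9] 0.0502 2.7 47.0333
side [[0.6632, 0.1863, 0.0521], [0.6569, 0.165, 0.0838]] axis deg 35.0
scene [[0.6655, 0.1851, 0.0558], [0.664, 0.1624, 0.0818]] axis deg 41.0
```

Run:
```python
from tip import *
for f in (48,54,60,66,72):
    arm.move_linear(P(f),.06); show(f)
    if abs(arm.get_state()["wrist_force"][1:]).max()<1: break
arm.dwell(.2)
fity()
```

```text
48 [0.6611 0.1858 0.1297] [0.5 1.2 6.7] 0.0501 2.9 47.925
54 [0.6611 0.1744 0.1317] [-0.4  0.3  6.1] 0.0501 2.8 48.2667
60 [0.6611 0.1628 0.1326] [ 0.3 -0.1  6.1] 0.0499 2.9 48.6083
66 [0.6612 0.1513 0.1324] [ 0.3 -1.1  6.8] 0.0501 3.1 48.95
72 [0.6612 0.1398 0.1309] [-0.8 -1.5  8.3] 0.05 3.4 49.2917
side [[0.6591, 0.1648, 0.0652], [0.6577, 0.1323, 0.0788]] axis deg 67.0
scene [[0.6629, 0.167, 0.0732], [0.6629, 0.1342, 0.0799]] axis deg 78.0
```

The tile is at about 72°, well past balance, with the finger resting on top. I lift away and let it settle.

Run:
```python
from tip import *
a=arm.get_state()["tool_pos"]
arm.move_linear(a+[0,0,.03],.08); show("up"); arm.dwell(.2); fity()
arm.move_linear(a+[0,.0,.12],.3); arm.movep([.6,.09,.33],q(np.pi/2)); arm.dwell(.1)
fity(); c=places("wrist",["tile_broken_mid","tile_broken"])
for r in arm.trace("wrist","tile_broken")[:1]: print(r["confidence"],plane(c,r["mask"],.119))
places("side",["tile_sound_mid","tile_stored"]); show("")
cv2.imwrite("pics/k.png",c["image"][:,:,::-1])
```

```text
up [0.661  0.14   0.1605] [ 0.1 -0.5  0.2] 0.0497 0.0 50.575
side [[0.66, 0.148, 0.069], [0.6621, 0.1164, 0.0729]] axis deg 83.0
scene [[0.6658, 0.1514, 0.0762], [0.6638, 0.1192, 0.0709]] axis deg 99.0
side [[0.6611, 0.1494, 0.069], [0.6576, 0.1175, 0.072]] axis deg 85.0
scene [[0.6623, 0.1507, 0.0762], [0.664, 0.1172, 0.0735]] axis deg 95.0
wrist tile_broken 0.76 [0.6621 0.1517 0.0735]
0.86 (659.7, 120.5, 70.7, 98.3, 89.99)
side tile_sound_mid 0.73 [ 0.4608 -0.1856  0.0692]
side tile_stored 0.75 [ 0.3914 -0.1726  0.065 ]
side tile_stored 0.26 [ 0.3906 -0.3357  0.0081]
 [0.6  0.09 0.33] [ 0.6 -0.3  1. ] 0.0502 0.0 53.3
```

The broken tile stands at (0.661, 0.118) with its thickness along y. I grasp it and place it in the tray.

Run:
```python
from tip import *
o=q(np.pi); x,y=.661,.118
arm.movep([x,y,.18],o); arm.move_gripper(.088)
print(arm.move_linear([x,y,.091],.15,stop_force=15)); arm.move_gripper(.05); show("gripped")
arm.move_linear([x,y,.22],.25); show("lifted")
o=q(np.pi+.162); T=[.496,.387]
arm.movep(T+[.20],o)
r=arm.move_linear(T+[.10],.15); r=arm.move_linear(T+[.071],.04,stop_force=5); show(r)
```

```text
False
gripped [0.6613 0.1175 0.0917] [-0.4 -2.9  3.8] 0.0654 30.0 56.5833
lifted [0.6601 0.1182 0.2174] [-0.3  0.4 -6.3] 0.0656 30.0 57.25
True [0.4959 0.3866 0.0772] [ 0.3 -0.9  2.9] 0.0653 30.0 59.8333
```

Run:
```python
from tip import *
arm.move_gripper(.082)
arm.move_linear([.496,.387,.15],.12); arm.move_linear([.496,.387,.25],.3); show("up")
fity(); places("scene",["tray_floor","tile_sound","tile_sound_mid","tile_stored"]); show("")
```

```text
up [0.4959 0.3869 0.2496] [ 0.6 -0.6  0. ] 0.0821 0.0 61.525
side [[0.4899, 0.4195, 0.0582], [0.4948, 0.3851, 0.0598]] axis deg 87.0
scene [[0.4927, 0.4212, 0.0591], [0.4997, 0.3889, 0.0576]] axis deg 93.0
scene tray_floor 0.84 [0.4999 0.3863 0.0054]
scene tile_sound 0.78 [ 0.4303 -0.1778  0.0646]
scene tile_sound 0.72 [0.4976 0.3862 0.0592]
scene tile_sound_mid 0.74 [ 0.4617 -0.1849  0.0651]
scene tile_stored 0.9 [ 0.385  -0.1728  0.0673]
scene tile_stored 0.62 [ 0.4629 -0.1819  0.023 ]
 [0.496 0.387 0.25 ] [0.4 0.8 0.7] 0.0818 0.0 62.325
```

```bash
python3 -c "
from rig import arm
print(arm.finish_job())"
```

```text
the job is handed in; nothing more can be done
None
```

I handed the job in at about 62 s; no verdict came back. By my last measurements the sound tile stands in the rack's free slot and the other in the tray, taken as broken by elimination. That tile slid flat on the lower pad, so I tipped it on to its side towards −y instead of tumbling it off the step.

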